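# Tip corks into the tray under the low shelf

### The job

Take the metal scoop by its black handle and, keeping it level so that no cork falls out, carry it to the low wooden shelf and tip all three corks out into the blue tray underneath, without knocking the shelf. Leave the tray, the jar beside it, the lemon and the corkscrew where they are. Then stand the empty scoop flat on the chopping board again, right way up, and let go.

Things in the scene. Friction and masses are not known exactly. Their poses are not given: they have to be found in the camera images.
- scoop: Aluminium scoop with black handle, 0.13 kg, holding three corks. Origin: centre of the bowl's flat underside; +x out of the open mouth, z up. Bowl 95 long (x), 84 wide, 30 high, walls and floor 3 mm; closed at the sides and rear, no ridge at the mouth. Handle rises backwards at 15 degrees; scoop 211 mm long in all. Corks slide out once it is tipped mouth down by 18 to 27 degrees.
- scoop_grip (a point): Middle of the scoop's handle, where to grip it across its flat sides: 16 mm wide (y), 22 mm tall, flat for 40 mm either way along it. At x = -120, y = 0, z = +39 mm in the scoop's frame; axes as the scoop's. The centre of mass lies some 80 to 100 mm ahead of it, so grip firmly.
- scoop_lip (a point): Middle of the scoop's front lip (the pouring edge), on the underside: x = +47.5 mm in the scoop's frame. Axes as the scoop's.
- cork_1_mid (a point): Centre of a round wine cork, 44 mm long (its y axis), 23 mm thick, 12 g. The three corks start side by side in the scoop, lying lengthwise (pointing at the mouth); this is the left one seen from the handle.
- cork_2_mid (a point): Centre of the middle cork, same size.
- cork_3_mid (a point): Centre of the right cork, same size.
- riser: Low freestanding shelf, fixed: light wooden board 180 deep (x) by 400 wide (y), 18 mm thick, underside 150 mm and top 168 mm above the worktop, on steel wire legs at its ends (y = +-188 mm). Origin on the worktop under its centre; -x is its open front, towards the robot. A tea box and small jars stand on its rear half, up to 275 mm above the worktop.
- shelf_edge (a point): Middle of the lower front edge of the shelf board: x = -90, z = 150 mm in the shelf's frame.
- tray: Blue open tray, 120 mm deep (x), 140 mm wide (y), 35 mm high, walls and floor 5 mm, 0.5 kg, standing loose under the left or right half of the shelf, its front wall about 15 mm behind the shelf's front edge. Origin: centre of its underside; axes about parallel to the shelf's.
- jar: Glass jar with a red lid, 60 mm across, 86 mm high, loose beside the tray under the shelf. Origin: centre of its underside. Leave it alone.
- board: Wooden chopping board, does not move: 230 mm (x) by 340 mm (y), 21 mm thick. Origin: centre of its underside, on the worktop.
- lemon: Lemon, 78 x 55 x 56 mm, on the worktop. Origin under its centre. Leave it alone.
- corkscrew: Folding black corkscrew, 109 mm long, 12 mm high, on the worktop. Leave it alone.
Mind the look-alikes: they are no part of the job. Of the things that look like the tray, the larger one is meant.

How it is judged (in metres and radians):
On the way, in this order (a step that is already met when the one before it is completed fails the run):
1. the scoop is lifted off the board, level, with all three corks in it (height (world z) of scoop above 0.05 m and angle between scoop's own z axis and vertical below 0.26 rad and distance between each of cork_1_mid, cork_2_mid, cork_3_mid and scoop below 0.06 m), for 0.1 s.
2. the scoop is tipped (more than 17 degrees) with its lip over the tray, under the shelf (angle between scoop's own z axis and vertical above 0.3 rad and z of scoop_lip in the frame of tray below 0.13 m and x of scoop_lip in the frame of tray between -0.065 and 0.06 m and y of scoop_lip in the frame of tray between -0.07 and 0.07 m), for 0.05 s.
At the end, for the whole second after the job is handed in: All three corks lie inside the tray (centres within its outline and less than 60 mm above its underside), and the empty scoop stands flat (within 4 degrees, right way up) on the chopping board, the middle of its bowl at least 15 mm inside the board's edge, released and at rest (x of cork_1_mid in the frame of tray between -0.06 and 0.06 m and y of cork_1_mid in the frame of tray between -0.07 and 0.07 m and z of each of cork_1_mid, cork_2_mid, cork_3_mid in the frame of tray below 0.06 m and x of cork_2_mid in the frame of tray between -0.06 and 0.06 m and y of cork_2_mid in the frame of tray between -0.07 and 0.07 m and x of cork_3_mid in the frame of tray between -0.06 and 0.06 m and y of cork_3_mid in the frame of tray between -0.07 and 0.07 m and x of scoop in the frame of board between -0.1 and 0.1 m and y of scoop in the frame of board between -0.155 and 0.155 m and height (world z) of scoop between 0.016 and 0.027 m and angle between scoop's own z axis and vertical below 0.07 rad); the robot touches nothing.
It fails at once if the scoop knocks the shelf (over 8 N) (contact force between scoop and riser above 8 N).
It fails at once if the arm or gripper knocks the shelf (over 8 N) (contact force between any of the arm, the fingers and riser above 8 N).
It fails at once if the tray is shifted by more than 30 mm (distance of tray from where it was at the start of the episode above 0.03 m).
It fails at once if the jar, the lemon or the corkscrew is moved by more than 30 mm (distance of any of jar, lemon, corkscrew from where it was at the start of the episode above 0.03 m).
It fails at once if the jar is tipped over (angle between jar's own z axis and vertical above 0.3 rad).
It also fails if it takes over 56 s, if anything falls off the work surface, if the arm or the gripper's body presses on something with over 40 N, if the wrist force passes 120 N, or if a joint passes its speed limit or range.

### The arm

A 6-joint arm with a two-finger parallel gripper is mounted at the origin on a cart in front of the work surface, level with it; the furniture and walls round the work are solid. World frame = base frame: x ahead of the robot, y to its left, z up, the work surface at z = 0. Lengths are in m, angles in degrees, forces in N, time in s.
With the tool pointing down it reaches from about 0.35 to 0.875 m from the base axis. Payload 4.2 kg.
Tool frame: the origin (TCP) lies on the centre line of the jaws, within the pads' length; the fingertips stand 25 mm ahead of it and the grasp point (between the pads) lies 6 mm ahead of it; z points along the fingers, y is the line along which they close (so a half turn about z gives the same grasp; the last joint's range is limited). The gripper opens to 87 mm and grips with 3 to 60 N. Pads are 19 mm wide; open, the fingers measure 117 mm over their backs; the gripper's body (75 mm by 190 mm) begins 51 mm behind the grasp point.
Start: joints at [91.192, 22.042, 0.453, 0, -68.411, -14.817], TCP at [0.147, 0.607, 0.248] pointing down, gripper open.
Joint ranges: [-179.83, 179.83], [-69.29, 118.12], [-61.27, 80.66], [-181.25, 117.63], [-171.15, -9.14], [-177.46, 177.46]. Speed limits (degrees/s): [159.86, 159.86, 180, 180, 180, 180].

### API

Orientations are given as a 3x3 rotation matrix whose columns are the frame's x, y, z axes.
In Python, from station import r gives the robot as it stands.
- The arm moves only by the tool move_arm, never from a script. Its argument "series" is a list of rows, each an object with "grip": the opening, from 0 (shut) to 1 (fully open); "xyz": the shift along the tool's x, y, z in mm, a list of three; "angular": the turn, a rotation vector about the tool's x, y, z in rad, a list of three. A call has 1 to 10 rows; each row is the pose to reach, as a shift and turn from the pose commanded when the call began, along the tool's axes at that moment; what a row does not reach only later rows make up. A row lasts 1/10 s, in which the tool goes at most 50 mm and 8.59 degrees, less where a joint would pass 70% of its speed; a pose out of reach is approached as far as the arm can. A call with a gripper value outside its range is refused whole. The fingers move at their own pace and stop on an object; the grip force is fixed at half the most. Time passes only in rows, so rows that repeat a pose let the fingers close. It gives the time, the measured TCP pose, the force, the opening and the grip force at its end, in the units of the state.
- r.sense(): the state, without advancing time (a new reading comes with each control period).
- r.capture(name): name is "side" or "top"; returns a dict with "img" (480x640x3 uint8, red, green, blue), "camera_matrix" (3x3 intrinsics, pixels), "k1" (the pictures are not rectified: a ray, as slopes to the right and down, at radius r is drawn at 1 + k1 r^2 times it, then the intrinsics apply), "rvec" (rotation vector, rad) and "tvec" (3), from world to camera coordinates, as OpenCV has them. Camera axes: x right, y down, z forward; pixel columns grow to the right and rows downward; lengths in m; the calibration is good to about 2 mm. A picture is of the moment at which its call begins. There is no depth.
- r.finish_job(): hands the job in; it is judged then, once.
The state is a dict: "time_s": time; "joints": joint angles; "joint_velocities": joint speeds; "effort": joint torques, N m; "tcp_pos": TCP position; "ee_rot": TCP orientation; "wrist_force": force on the tool from outside, world axes, zero at the start; "moment": the same for the moment, N m; "gripper_width": opening from 0.0 (shut) to 1.0 (fully open); "gripper_force": force on a finger pad.
Only numpy, scipy, OpenCV 4.12 (cv2) and the standard library are available. Lean on these libraries where they do the work, as an engineer would, in place of code of your own. Each camera call takes 0.05 s, during which the arm holds its last target. There are 200 camera calls.

## Working session

There is one attempt and no reset: what is moved stays moved. The work goes in short steps, Python scripts to look and compute and a tool call to move; the robot and the scene stay as the last step left them, time stands still between calls to the robot, and variables do not carry over. Pictures are saved under pics/ and viewed, at most 13 in all, crops included, and the job is handed in when it is done.

Besides the shell and the picture viewer there is one more tool, called after "Call:" as a command line: name --argument value ..., lists and objects as JSON in quotes. move_arm: Moves the arm, as the interface text tells. Its arguments: {"type":"object","properties":{"series":{"type":"array"}},"required":["series"]}

```bash
ls; mkdir -p pics
cat > h.py <<'E'
import numpy as np, cv2
from station import r
def cap(n,f=None):
    c=r.capture(n)
    if f: cv2.imwrite('pics/'+f,c['img'][:,:,::-1])
    return c
def ray(c,u,v):
    K=np.array(c['camera_matrix']);R=cv2.Rodrigues(np.array(c['rvec'],float))[0];t=np.array(c['tvec'],float).ravel()
    d=np.array([(u-K[0,2])/K[0,0],(v-K[1,2])/K[1,1]]);s=d.copy()
    for _ in range(30): s=d/(1+c['k1']*(s@s))
    return -R.T@t, R.T@np.array([s[0],s[1],1])
def pz(c,u,v,z):
    o,d=ray(c,u,v); return o+d*(z-o[2])/d[2]
def proj(c,P):
    K=np.array(c['camera_matrix']);R=cv2.Rodrigues(np.array(c['rvec'],float))[0];t=np.array(c['tvec'],float).ravel()
    q=(R@np.atleast_2d(P).T).T+t; s=q[:,:2]/q[:,2:]; s=s*(1+c['k1']*(s**2).sum(1,keepdims=True))
    return s*[K[0,0],K[1,1]]+[K[0,2],K[1,2]]
E
python3 - <<'E'
from h import *
for n in('side','top'):
    c=cap(n,n+'0.png'); print(n,c['camera_matrix'],c['k1'],ray(c,320,240))
print(r.sense())
E
```

```text
pics
side [[459.71696864   0.         311.99263115]
 [  0.         459.71696864 246.18262107]
 [  0.           0.           1.        ]] 0.032596932921447476 (array([ 0.00962685, -0.83426286,  0.84562468]), array([ 0.47809688,  0.65059459, -0.59045262]))
top [[576.14896957   0.         308.86354342]
 [  0.         576.14896957 246.20019845]
 [  0.           0.           1.        ]] 0.051828688920818364 (array([0.29738498, 0.12292661, 1.31833579]), array([ 0.22011558, -0.14958879, -0.96418967]))
{'time_s': 0.1, 'joints': array([ 9.11931036e+01,  2.20867829e+01,  3.87148155e-01, -2.44744707e-02,
       -6.84101591e+01, -1.48157159e+01]), 'joint_velocities': array([-0.0338754 , -0.14948733,  0.20182088,  0.0923829 , -0.03095106,
        0.03240684]), 'effort': array([-1.82838148e-04, -3.91693139e+01,  1.87933320e+01,  4.23192054e+00,
        1.34021803e-02, -7.74382261e-05]), 'tcp_pos': array([0.14708218, 0.60694702, 0.24656347]), 'ee_rot': array([[ 9.71831022e-01, -2.35678461e-01, -3.57205230e-04],
       [-2.35678708e-01, -9.71829123e-01, -1.92408671e-03],
       [ 1.06323349e-04,  1.95407282e-03, -9.99998085e-01]]), 'wrist_force': array([ 0.13187317,  0.26429998, -0.29617465]), 'moment': array([ 0.00119602, -0.00420346, -0.01329445]), 'gripper_force': 0.0, 'gripper_width': 0.9971060639920891}
```

View pics/side0.png

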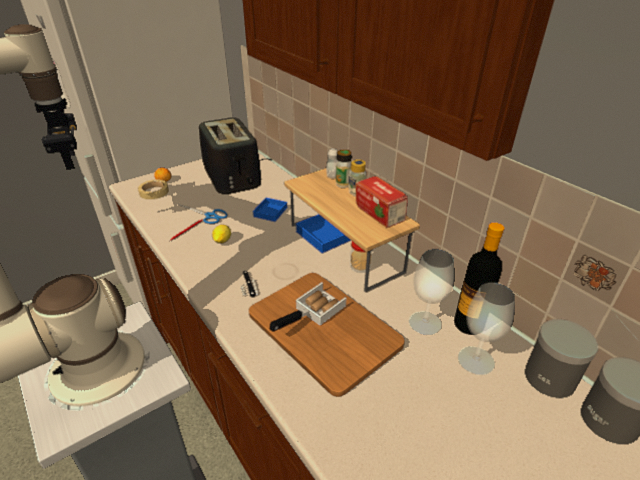

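View pics/top0.png

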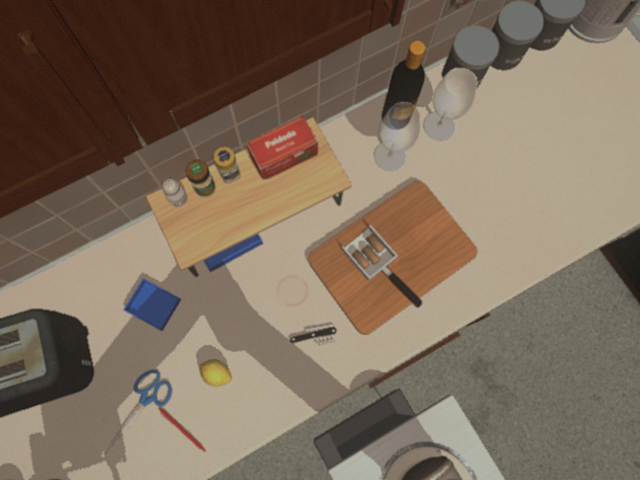

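Side view: the scoop is at about (310,308) on the board and the big blue tray at (322,232) under the shelf, with the red-lidded jar at (357,257). Look-alikes:
- Tray: the small blue tray at side (270,209) / top (152,304), which is outside the shelf. The larger one at top (235,250), under the shelf, is the target.
- Scoop handle: the black corkscrew at top (313,334). The scoop handle is at top (405,288).

Next, one close crop of each view.

Run:
```python
import cv2
a=cv2.imread('pics/top0.png')[110:340,140:480]; cv2.imwrite('pics/tc.png',cv2.resize(a,None,fx=2.35,fy=2.35,interpolation=cv2.INTER_CUBIC))
a=cv2.imread('pics/side0.png')[165:395,235:435]; cv2.imwrite('pics/sc.png',cv2.resize(a,None,fx=2.6,fy=2.6,interpolation=cv2.INTER_CUBIC))
```

```text
(no output)
```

View pics/tc.png

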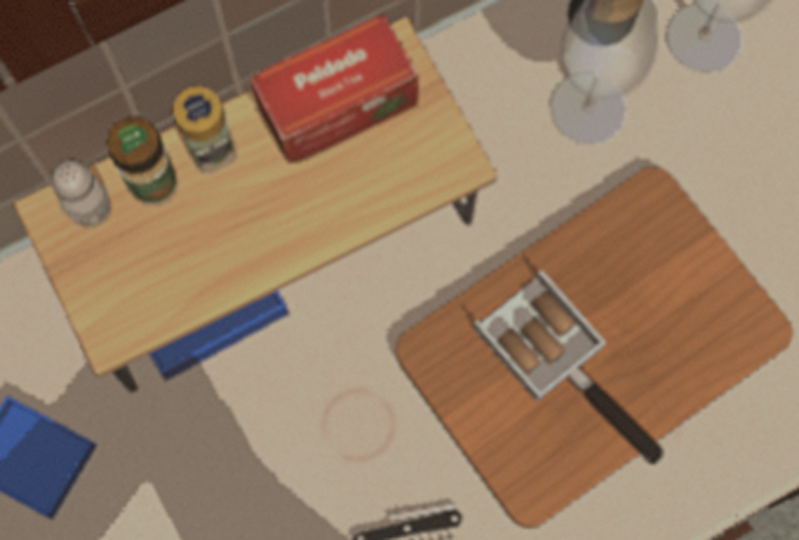

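View pics/sc.png

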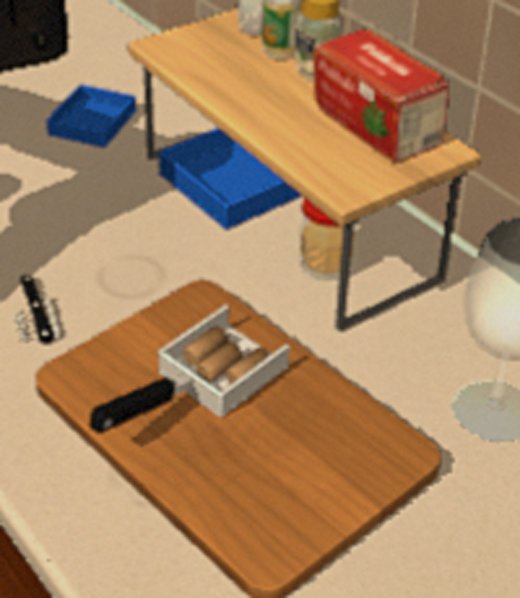

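```bash
cat >> h.py <<'E'
from scipy.optimize import least_squares
def fit(obs,z0,x0):
    "obs: (cam,[u,v],[x,y,z] in body); returns x,y,yaw, residuals"
    def f(p):
        cs,sn=np.cos(p[2]),np.sin(p[2])
        return np.concatenate([proj(c,[p[0]+cs*b[0]-sn*b[1],p[1]+sn*b[0]+cs*b[1],z0+b[2]])[0]-uv for c,uv,b in obs])
    s=least_squares(f,x0,loss='soft_l1'); return s.x,f(s.x).reshape(-1,2)
E
cat > m.py <<'E'
from h import *
np.set_printoptions(precision=3,suppress=True)
T=r.capture('top');S=r.capture('side')
t=lambda u,v:np.array([140+u/2.35,110+v/2.35]); s=lambda u,v:np.array([235+u/2.6,165+v/2.6])
p0=pz(T,*t(540,340),.03); h=pz(T,*t(652,455),.07); d=p0-h; yaw=np.arctan2(d[1],d[0])
print('scoop0',p0,np.degrees(yaw))
w=.042
sc=[(T,t(540,397),[-.0475,w,.03]),(T,t(605,343),[-.0475,-w,.03]),(T,t(478,320),[.0475,w,.03]),(T,t(541,272),[.0475,-w,.03]),
 (S,s(160,350),[-.0475,w,.03]),(S,s(222,393),[-.0475,-w,.03]),(S,s(228,308),[.0475,w,.03]),(S,s(290,347),[.0475,-w,.03]),(S,s(223,415),[-.0475,-w,0])]
print('scoop',*fit(sc,.021,[p0[0],p0[1],yaw]))
a=pz(T,*t(97,374),.168);b=pz(T,*t(495,180),.168);print('edge',a,b,np.linalg.norm(a-b))
e=a-b;ys=np.arctan2(e[1],e[0])-np.pi/2
sh=[(T,t(97,374),[-.09,.2,.168-.009]),(T,t(495,181),[-.09,-.2,.165]),(T,t(16,204),[.09,.2,.168]),(T,t(405,22),[.09,-.2,.168]),
 (S,s(128,48),[-.09,.2,.168]),(S,s(342,212),[-.09,-.2,.168]),(S,s(480,160),[.09,-.2,.168])]
print('shelf',*fit(sh,0,[*(a+b)[:2]/2,ys]))
q=pz(S,*s(230,225),0)
tr=[(S,s(230,225),[-.06,-.07,0]),(S,s(230,203),[-.06,-.07,.035]),(S,s(160,165),[-.06,.07,.035]),(S,s(162,185),[-.06,.07,0]),
 (T,t(168,378),[-.06,.07,0]),(T,t(288,312),[-.06,-.07,0])]
print('tray',*fit(tr,0,[q[0],q[1]+.1,ys]))
bd=[(T,t(395,340),[0,0,0])]
print('jar',pz(S,*s(323,272),0))
print('lemon',pz(T,215,373,.03),'cork',pz(T,313,334,.01))
bo=[pz(T,*t(*k),.021) for k in((385,345),(655,150),(808,335),(530,540))];print('board',bo)
E
python3 m.py
```

```text
scoop0 [ 0.504 -0.159  0.03 ] 9.08494510042528
scoop [ 0.509 -0.16   0.163] [[-0.033 -1.071]
 [ 0.522 -1.005]
 [-0.866 -0.143]
 [ 0.391 -1.983]
 [-0.908  0.115]
 [-0.702  0.849]
 [-0.42  -1.672]
 [-0.209 -0.95 ]
 [-1.125  1.148]]
edge [0.647 0.221 0.168] [ 0.63  -0.171  0.168] 0.3919422648163977
shelf [ 0.728  0.02  -0.041] [[-0.132  1.815]
 [ 2.031 -1.189]
 [-1.903 -1.057]
 [ 1.29  -2.805]
 [-1.487 -2.721]
 [-1.504  0.669]
 [-0.031 -2.332]]
tray [0.721 0.108 0.024] [[-0.052  1.78 ]
 [ 0.043  0.876]
 [-0.345 -5.658]
 [-0.812 -4.254]
 [-0.378  0.11 ]
 [ 0.584 -1.629]]
jar [ 0.701 -0.084 -0.   ]
lemon [0.445 0.272 0.03 ] cork [0.413 0.044 0.01 ]
board [array([ 0.577, -0.026,  0.021]), array([ 0.619, -0.367,  0.021]), array([ 0.38 , -0.392,  0.021]), array([ 0.343, -0.051,  0.021])]
```

```bash
cat >> h.py <<'E'
from scipy.spatial.transform import Rotation as Ro
def tool(yaw,lean):
    "tool R: x forward along yaw, z down; lean>0 = top of tool leans forward (deg)"
    return (Ro.from_euler('z',yaw)*Ro.from_euler('y',np.radians(lean))).as_matrix()@np.diag([1,-1,-1.])
def go(G,R):
    "delta to put GRASP point at G with orientation R"
    s=r.sense();R0=np.array(s['ee_rot']);p=np.array(s['tcp_pos']);tcp=np.array(G)-.006*R[:,2]
    print('xyz mm',np.round(R0.T@(tcp-p)*1000,1),'ang',np.round(Ro.from_matrix(R0.T@R).as_rotvec(),4))
E
python3 - <<'E'
exec(open('m.py').read().split("p0=")[0])
m=[]
for c,roi in((S,(290,200,365,255)),(T,(195,225,270,275))):
    i=c['img'].astype(int);k=(i[:,:,2]>i[:,:,0]+40)&(i[:,:,2]>i[:,:,1]+25);q=np.zeros_like(k);x0,y0,x1,y1=roi;q[y0:y1,x0:x1]=k[y0:y1,x0:x1];m.append(q)
sm=[np.stack(np.where(q)[::-1],1) for q in m]
print([(len(a),a.min(0),a.max(0)) for a in sm])
# hull fit: extreme points of the observed masks in visible directions vs projected tray
B=np.array([[x,y,z] for x in(-.06,.06) for y in(-.07,.07) for z in(0,.035)])
dirs={0:[(-1,0),(-.9,.45),(-.7,.7),(-.4,.9),(0,1),(.3,.95)],1:[(0,1),(.4,.9),(-.4,.9),(-.9,.4),(.9,.4)]}
def f(p):
    R=Ro.from_euler('z',p[2]).as_matrix();P=B@R.T+[p[0],p[1],0];o=[]
    for j,c in enumerate((S,T)):
        pr=proj(c,P)
        for d in dirs[j]: o.append((pr@d).max()-(sm[j]@np.array(d)).max()-.5)
    return np.array(o)
s=least_squares(f,[.721,.108,-.03],loss='soft_l1');print(s.x,f(s.x))
Rs=tool(.163,-15);sc=np.array([.509,-.160,.021]);Rz=Ro.from_euler('z',.163).as_matrix()
G=sc+Rz@[-.105,0,.035];print('G',G)
go([.42,.22,.25],tool(-.05,-8)); go(G+[0,0,.12],Rs)
E
```

```text
[(1128, array([296, 214]), array([349, 252])), (556, array([205, 235]), array([260, 267]))]
[ 0.724  0.105 -0.008] [-2.15  -1.093 -0.77  -0.271  0.961  1.402  1.494 -0.378  0.667  2.018
  1.749]
G [ 0.405 -0.177  0.056]
xyz mm [355.6 312.2  -8.5] ang [ 0.014  0.139 -0.188]
xyz mm [434.3 701.9  65.9] ang [ 0.053  0.258 -0.399]
```

Call:
move_arm --series '[{"grip": 1,"xyz": [40,35,-1],"angular": [0,0.015,-0.02]},{"grip": 1,"xyz": [80,70,-2],"angular": [0,0.03,-0.04]},{"grip": 1,"xyz": [115,101,-3],"angular": [0,0.045,-0.06]},{"grip": 1,"xyz": [150,132,-3],"angular": [0,0.06,-0.08]},{"grip": 1,"xyz": [185,163,-4],"angular": [0,0.075,-0.1]},{"grip": 1,"xyz": [220,194,-5],"angular": [0,0.09,-0.12]},{"grip": 1,"xyz": [255,225,-6],"angular": [0.01,0.1,-0.14]},{"grip": 1,"xyz": [290,256,-7],"angular": [0.01,0.115,-0.16]},{"grip": 1,"xyz": [325,287,-8],"angular": [0.01,0.13,-0.18]},{"grip": 1,"xyz": [355,312,-8],"angular": [0.014,0.139,-0.188]}]'

```text
time_s: 1.3
tcp_pos: [0.4193, 0.2185, 0.256]
ee_rot: [[0.989, -0.049, 0.14], [-0.049, -0.999, -0.006], [0.14, -0.001, -0.99]]
wrist_force: [0.1, 0.9, -0.2]
gripper_width: 0.996
gripper_force: 0.0
```

Run:
```python
from h import *
s=r.sense();print(s['tcp_pos'],s['joints'])
go([.405,-.177,.176],tool(.163,-15))
```

```text
[0.41931549 0.21849724 0.25597331] [ 51.21608194   3.27388417 -26.40122603   7.82683252 -55.76280333
  31.81432777]
xyz mm [ -6.8 396.1  73.4] ang [ 0.0411  0.1207 -0.2082]
```

Call:
move_arm --series '[{"grip": 1,"xyz": [-1,40,3],"angular": [0.004,0.012,-0.02]},{"grip": 1,"xyz": [-2,80,8],"angular": [0.008,0.024,-0.04]},{"grip": 1,"xyz": [-2,122,14],"angular": [0.012,0.036,-0.062]},{"grip": 1,"xyz": [-3,164,22],"angular": [0.016,0.048,-0.084]},{"grip": 1,"xyz": [-4,206,30],"angular": [0.02,0.06,-0.106]},{"grip": 1,"xyz": [-5,248,40],"angular": [0.025,0.075,-0.13]},{"grip": 1,"xyz": [-6,290,50],"angular": [0.03,0.09,-0.15]},{"grip": 1,"xyz": [-7,332,60],"angular": [0.035,0.1,-0.17]},{"grip": 1,"xyz": [-7,370,68],"angular": [0.04,0.112,-0.19]},{"grip": 1,"xyz": [-7,396,73],"angular": [0.041,0.121,-0.208]}]'

```text
time_s: 2.3
tcp_pos: [0.4018, -0.1772, 0.1816]
ee_rot: [[0.953, 0.16, 0.255], [0.155, -0.987, 0.041], [0.259, 0.0, -0.966]]
wrist_force: [0.9, 0.0, 1.0]
gripper_width: 1.001
gripper_force: 0.0
```

Run:
```python
from h import *
s=r.sense();print(s['tcp_pos'],s['joints'])
go([.405,-.177,.056],tool(.163,-15))
c=cap('top');a=cap('side')
A=cv2.resize(c['img'][200:340,330:460],(390*1,420));Bb=cv2.resize(a['img'][250:370,240:370],(390,360))
Bb=cv2.copyMakeBorder(Bb,0,60,0,0,cv2.BORDER_CONSTANT)
cv2.imwrite('pics/g1.png',np.hstack([A,Bb])[:,:,::-1])
for n,cc in(('T',c),('S',a)): print(n,proj(cc,[.405,-.177,.056]))
```

```text
[ 0.4018161  -0.17717021  0.18163573] [ -5.05024555   2.24337726 -35.55009558  -5.93220919 -37.81053099
 108.5105958 ]
xyz mm [-29.4   0.3 116.2] ang [ 0.0009  0.0003 -0.0018]
T [[401.1871132  285.66177589]]
S [[289.7334534  318.88933838]]
```

View pics/g1.png

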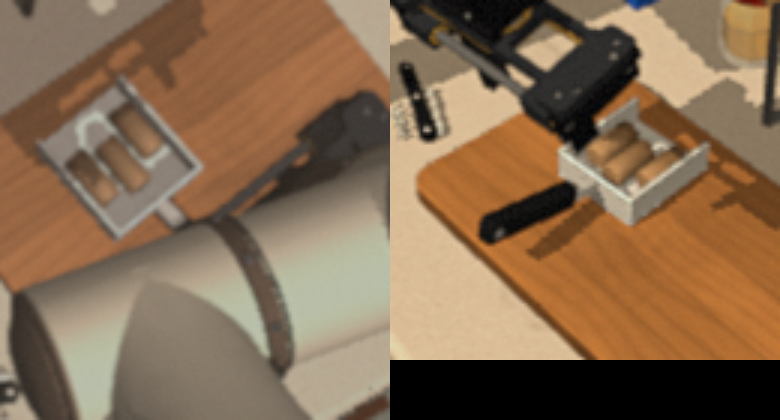

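The crop shows the gripper above the scoop. My computed grip point lands on the black handle, at side (290,319) and top (401,286). Descending and closing.

Call:
move_arm --series '[{"grip": 1,"xyz": [-7,0,29],"angular": [0,0,0]},{"grip": 1,"xyz": [-15,0,58],"angular": [0,0,0]},{"grip": 1,"xyz": [-22,0,87],"angular": [0,0,0]},{"grip": 1,"xyz": [-26,0,103],"angular": [0,0,0]},{"grip": 1,"xyz": [-29,0,116],"angular": [0,0,0]},{"grip": 1,"xyz": [-29,0,116],"angular": [0,0,0]},{"grip": 0.5,"xyz": [-29,0,116],"angular": [0,0,0]},{"grip": 0.3,"xyz": [-29,0,116],"angular": [0,0,0]}]'

```text
time_s: 3.2
tcp_pos: [0.405, -0.1746, 0.0634]
ee_rot: [[0.953, 0.163, 0.257], [0.157, -0.987, 0.041], [0.26, 0.001, -0.966]]
wrist_force: [0.5, -0.5, -0.0]
gripper_width: 0.892
gripper_force: 0.0
```

Run:
```python
from h import *
s=r.sense();print(s['tcp_pos'],s['gripper_width'],s['wrist_force'])
go([.405,-.177,.056],tool(.163,-15))
```

```text
[ 0.40497881 -0.1745814   0.06338332] 0.8918562721566137 [ 0.47563617 -0.5356014  -0.00664549]
xyz mm [-2.3  2.4  1. ] ang [ 0.0009 -0.0011  0.0005]
```

Call:
move_arm --series '[{"grip": 0.4,"xyz": [-2,2.4,1],"angular": [0,0,0]},{"grip": 0.3,"xyz": [-2,2.4,1],"angular": [0,0,0]},{"grip": 0.25,"xyz": [-2,2.4,1],"angular": [0,0,0]},{"grip": 0.2,"xyz": [-2,2.4,1],"angular": [0,0,0]},{"grip": 0.1,"xyz": [-2,2.4,1],"angular": [0,0,0]},{"grip": 0,"xyz": [-2,2.4,1],"angular": [0,0,0]},{"grip": 0,"xyz": [-2,2.4,1],"angular": [0,0,0]},{"grip": 0,"xyz": [-2,2.4,1],"angular": [0,0,0]}]'

```text
time_s: 4.0
tcp_pos: [0.4029, -0.1774, 0.0609]
ee_rot: [[0.953, 0.162, 0.254], [0.156, -0.987, 0.041], [0.258, 0.0, -0.966]]
wrist_force: [0.3, 1.8, -0.6]
gripper_width: 0.183
gripper_force: 30.0
```

Call:
move_arm --series '[{"grip": 0,"xyz": [1,0,-3],"angular": [0,0,0]},{"grip": 0,"xyz": [3,0,-10],"angular": [0,0,0]},{"grip": 0,"xyz": [5,0,-20],"angular": [0,0,0]},{"grip": 0,"xyz": [8,0,-31],"angular": [0,0,0]},{"grip": 0,"xyz": [11,0,-42],"angular": [0,0,0]},{"grip": 0,"xyz": [14,0,-53],"angular": [0,0,0]},{"grip": 0,"xyz": [16,0,-61],"angular": [0,0,0]},{"grip": 0,"xyz": [18,0,-67],"angular": [0,0,0]},{"grip": 0,"xyz": [18,0,-68],"angular": [0,0,0]},{"grip": 0,"xyz": [18,0,-68],"angular": [0,0,0]}]'

```text
time_s: 5.0
tcp_pos: [0.4026, -0.1774, 0.1313]
ee_rot: [[0.953, 0.162, 0.255], [0.156, -0.987, 0.042], [0.258, 0.0, -0.966]]
wrist_force: [-0.3, 0.6, -1.7]
gripper_width: 0.181
gripper_force: 30.0
```

Run:
```python
from h import *
c=cap('top');a=cap('side')
A=cv2.resize(c['img'][180:320,330:460],(390,420));Bb=cv2.resize(a['img'][220:360,240:370],(390,420))
cv2.imwrite('pics/l1.png',np.hstack([A,Bb])[:,:,::-1])
s=r.sense();R=s['ee_rot'];G=s['tcp_pos']+.006*R[:,2]
Rs=R@Ro.from_euler('y',-15,degrees=True).as_matrix().T@np.diag([1,-1,-1])
Rs=R@(np.diag([1,-1,-1])@Ro.from_euler('y',15,degrees=True).as_matrix())
print(Rs,G)
b=np.array([[x,y,.03] for x in(-.0475,.0475) for y in(-.042,.042)]+[[-.0475,-.042,0],[.0475,-.042,0]])
P=(b-[-.105,0,.035])@Rs.T+G
print('S',(proj(a,P)-[240,220])*3+[390,0]);print('T',(proj(c,P)-[330,180])*3)
```

```text
[[ 9.86861575e-01 -1.61556091e-01  1.96504859e-03]
 [ 1.61555993e-01  9.86863525e-01  2.09472196e-04]
 [-1.97307629e-03  1.10745315e-04  9.99998047e-01]] [ 0.40394464 -0.17712587  0.12497512]
S [[627.7418912  227.99154945]
 [552.97161912 176.9536609 ]
 [710.79920127 170.58361319]
 [636.00858634 124.28180623]
 [627.58675697 256.36319533]
 [709.3307788  198.51574046]]
T [[219.35121808 203.4935991 ]
 [130.16931629 275.69893417]
 [132.68207872 105.28858449]
 [ 44.01574804 175.34596045]
 [212.85342975 213.88469895]
 [128.23605654 117.74051744]]
```

View pics/l1.png

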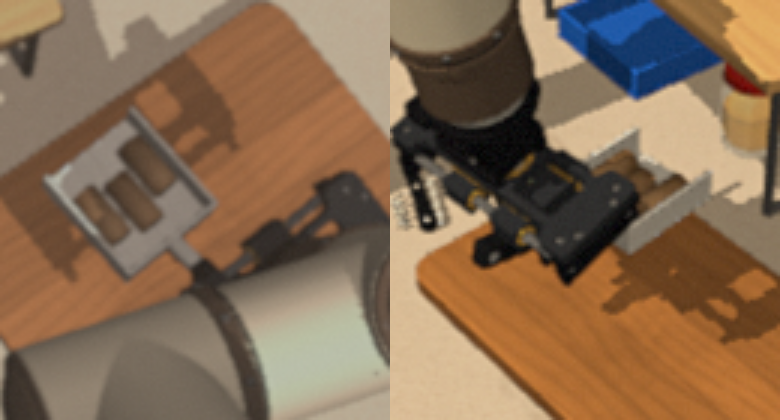

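Right side: the scoop's predicted corners coincide with the image (predicted front-right at (711,171), seen at about (712,172)). It is level, with three corks inside. Carrying it on.

```bash
cat >> h.py <<'E'
def lip(L,yaw,tip):
    "deltas to put scoop lip at L with yaw and mouth-down tip (deg)"
    Rs=(Ro.from_euler('z',yaw)*Ro.from_euler('y',np.radians(tip))).as_matrix()
    go(np.array(L)+Rs@[-.1525,0,.035],tool(yaw,tip-15))
E
python3 - <<'E'
from h import *
lip([.590,.110,.085],-.03,0)
E
```

```text
xyz mm [  76.3 -282.7   25.5] ang [-0.0497  0.002   0.1857]
```

Call:
move_arm --series '[{"grip": 0,"xyz": [1.5,-5.6,0.5],"angular": [-0.001,0,0.0037]},{"grip": 0,"xyz": [4.6,-17,1.5],"angular": [-0.003,0,0.0111]},{"grip": 0,"xyz": [9.2,-34,3],"angular": [-0.006,0,0.0223]},{"grip": 0,"xyz": [15.3,-56.5,5],"angular": [-0.01,0,0.0371]},{"grip": 0,"xyz": [23,-85,7.6],"angular": [-0.015,0.001,0.0557]},{"grip": 0,"xyz": [30.5,-113,10.2],"angular": [-0.02,0.001,0.0743]},{"grip": 0,"xyz": [38.2,-141,12.7],"angular": [-0.025,0.001,0.0929]},{"grip": 0,"xyz": [45.8,-170,15.3],"angular": [-0.03,0.001,0.1114]},{"grip": 0,"xyz": [51.9,-192,17.3],"angular": [-0.034,0.001,0.126]},{"grip": 0,"xyz": [55,-204,18.4],"angular": [-0.036,0.001,0.134]}]'

```text
time_s: 6.1
tcp_pos: [0.4269, 0.0353, 0.1274]
ee_rot: [[0.966, 0.026, 0.259], [0.025, -1.0, 0.006], [0.259, 0.0, -0.966]]
wrist_force: [0.1, -0.6, -2.3]
gripper_width: 0.176
gripper_force: 30.0
```

Run:
```python
from h import *
lip([.590,.110,.085],-.03,0)
```

```text
xyz mm [ 10.4 -79.    4.4] ang [-0.0142 -0.0003  0.0543]
```

Call:
move_arm --series '[{"grip": 0,"xyz": [0.6,-5,0.2],"angular": [-0.001,0,0.004]},{"grip": 0,"xyz": [2,-15,0.8],"angular": [-0.003,0,0.01]},{"grip": 0,"xyz": [4,-30,1.6],"angular": [-0.006,0,0.02]},{"grip": 0,"xyz": [6,-45,2.4],"angular": [-0.009,0,0.031]},{"grip": 0,"xyz": [8,-60,3.3],"angular": [-0.011,0,0.042]},{"grip": 0,"xyz": [9.6,-72,4],"angular": [-0.013,0,0.05]},{"grip": 0,"xyz": [10.4,-79,4.4],"angular": [-0.014,0,0.054]},{"grip": 0,"xyz": [10.4,-79,4.4],"angular": [-0.014,0,0.054]},{"grip": 0,"xyz": [10.4,-79,4.4],"angular": [-0.014,0,0.054]}]'

```text
time_s: 7.0
tcp_pos: [0.4359, 0.112, 0.1257]
ee_rot: [[0.966, -0.033, 0.258], [-0.031, -0.999, -0.009], [0.258, 0.0, -0.966]]
wrist_force: [0.5, 0.1, -1.7]
gripper_width: 0.182
gripper_force: 30.0
```

Run:
```python
from h import *
lip([.692,.107,.060],-.03,0)
c=cap('top');a=cap('side')
A=c['img'][140:310,150:370];Bb=a['img'][180:330,250:400]
cv2.imwrite('pics/p1.png',np.hstack([cv2.resize(A,(400,309)),cv2.resize(Bb,(309,309))])[:,:,::-1])
s=r.sense();R=s['ee_rot'];G=s['tcp_pos']+.006*R[:,2]
Rs=R@(np.diag([1,-1,-1])@Ro.from_euler('y',15,degrees=True).as_matrix())
b=np.array([[x,y,.03] for x in(-.0475,.0475) for y in(-.042,.042)]+[[.0475,-.042,0]])
P=(b-[-.105,0,.035])@Rs.T+G
print('S',(proj(a,P)-[250,180])*2.06+[400,0]);print('T',(proj(c,P)-[150,140])*1.818)
```

```text
xyz mm [92.1 -3.  50.5] ang [ 0.0011  0.0005 -0.0024]
S [[435.04176188 116.61154898]
 [405.42606823  87.1298742 ]
 [496.08280726  93.8780987 ]
 [464.86633909  66.25721281]
 [496.6658014  111.78700057]]
T [[244.5154813  292.84802767]
 [179.38069104 326.792866  ]
 [207.66731273 222.18312032]
 [143.34960623 254.88761035]
 [209.50060856 227.85576151]]
```

View pics/p1.png

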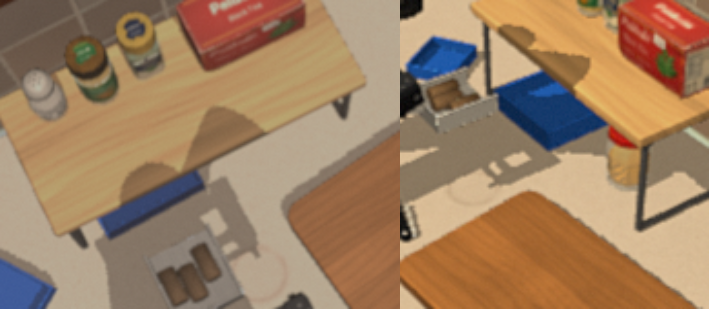

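The scoop sits level in front of the shelf, its mouth (top panel at about (178,238)) lined up with the middle of the tray front (about (150,205)). Inserting it level, then tipping.

Call:
move_arm --series '[{"grip": 0,"xyz": [3,0,3],"angular": [0,0,0]},{"grip": 0,"xyz": [9,0,7],"angular": [0,0,0]},{"grip": 0,"xyz": [18,0,14],"angular": [0,0,0]},{"grip": 0,"xyz": [30,-1,21],"angular": [0,0,0]},{"grip": 0,"xyz": [43,-1,28],"angular": [0,0,0]},{"grip": 0,"xyz": [57,-2,34],"angular": [0,0,0]},{"grip": 0,"xyz": [71,-2,40],"angular": [0.001,0,-0.002]},{"grip": 0,"xyz": [82,-3,45],"angular": [0.001,0,-0.002]},{"grip": 0,"xyz": [89,-3,49],"angular": [0.001,0,-0.002]},{"grip": 0,"xyz": [92,-3,50.5],"angular": [0.001,0,-0.002]}]'

```text
time_s: 8.1
tcp_pos: [0.5391, 0.112, 0.1004]
ee_rot: [[0.966, -0.031, 0.258], [-0.03, -1.0, -0.008], [0.259, -0.0, -0.966]]
wrist_force: [-0.6, 0.7, -1.9]
gripper_width: 0.179
gripper_force: 30.0
```

Run:
```python
from h import *
print(r.sense()['tcp_pos'])
for a in(6,12,18,24,30,33): lip([.692,.107,.060],-.03,a)
```

```text
[0.53905426 0.11204883 0.10044494]
xyz mm [  8.1   0.5 -14.6] ang [ 1.000e-04 -1.044e-01 -6.000e-04]
xyz mm [ 18.6   0.5 -27.6] ang [ 0.     -0.2091 -0.0006]
xyz mm [ 30.4   0.4 -39.5] ang [ 0.     -0.3138 -0.0006]
xyz mm [ 43.3   0.4 -50. ] ang [-0.     -0.4186 -0.0006]
xyz mm [ 57.2   0.4 -59.1] ang [-1.000e-04 -5.233e-01 -6.000e-04]
xyz mm [ 64.6   0.4 -63.1] ang [-1.000e-04 -5.756e-01 -6.000e-04]
```

Call:
move_arm --series '[{"grip": 0,"xyz": [4,0,-7.5],"angular": [0,-0.052,0]},{"grip": 0,"xyz": [8,0,-14.5],"angular": [0,-0.105,0]},{"grip": 0,"xyz": [13.2,0,-21.2],"angular": [0,-0.157,0]},{"grip": 0,"xyz": [18.6,0,-27.6],"angular": [0,-0.209,0]},{"grip": 0,"xyz": [24.4,0,-33.7],"angular": [0,-0.262,0]},{"grip": 0,"xyz": [30.4,0,-39.5],"angular": [0,-0.314,0]},{"grip": 0,"xyz": [34.6,0,-43.1],"angular": [0,-0.349,0]},{"grip": 0,"xyz": [39,0,-46.6],"angular": [0,-0.384,0]},{"grip": 0,"xyz": [43.3,0,-50],"angular": [0,-0.419,0]},{"grip": 0,"xyz": [47.9,0,-53.1],"angular": [0,-0.454,0]}]'

```text
time_s: 9.1
tcp_pos: [0.5705, 0.1113, 0.1648]
ee_rot: [[0.981, -0.03, -0.192], [-0.029, -1.0, 0.007], [-0.192, -0.001, -0.981]]
wrist_force: [0.7, 0.1, -2.5]
gripper_width: 0.181
gripper_force: 30.0
```

Run:
```python
from h import *
s=r.sense();print(s['tcp_pos'],s['wrist_force'])
for a in(30,33): lip([.692,.107,.060],-.03,a)
```

```text
[0.57054755 0.11125976 0.16483514] [ 0.71338243  0.05261326 -2.49171919]
xyz mm [ 6.9  0.6 -9. ] ang [-0.0007 -0.0682  0.0004]
xyz mm [ 11.7   0.6 -15.8] ang [-0.0007 -0.1206  0.0004]
```

Call:
move_arm --series '[{"grip": 0,"xyz": [3.5,0,-4.5],"angular": [0,-0.034,0]},{"grip": 0,"xyz": [6.9,0,-9],"angular": [0,-0.068,0]},{"grip": 0,"xyz": [9.3,0,-12.4],"angular": [0,-0.094,0]},{"grip": 0,"xyz": [11.7,0,-15.8],"angular": [0,-0.12,0]},{"grip": 0,"xyz": [11.7,0,-15.8],"angular": [0,-0.12,0]},{"grip": 0,"xyz": [11.7,0,-15.8],"angular": [0,-0.12,0]},{"grip": 0,"xyz": [11.7,0,-15.8],"angular": [0,-0.12,0]}]'

```text
time_s: 9.8
tcp_pos: [0.5848, 0.1108, 0.178]
ee_rot: [[0.951, -0.03, -0.307], [-0.028, -1.0, 0.01], [-0.307, -0.0, -0.952]]
wrist_force: [0.5, 0.3, -1.5]
gripper_width: 0.179
gripper_force: 30.0
```

Run:
```python
from h import *
s=r.sense();print(s['tcp_pos'],s['wrist_force'])
c=cap('top');a=cap('side')
A=c['img'][140:310,150:370];Bb=a['img'][190:270,270:370]
cv2.imwrite('pics/p2.png',np.hstack([cv2.resize(A,(400,309)),cv2.resize(Bb,(386,309))])[:,:,::-1])
for a in(15,0): lip([.692,.107,.063],-.03,a)
lip([.590,.11,.075],-.03,0)
```

```text
[0.58477127 0.11079862 0.17796862] [ 0.48881868  0.28633986 -1.46931319]
xyz mm [-18.5   0.6  43.7] ang [-0.0004  0.3118  0.0005]
xyz mm [-21.8   0.6  85.1] ang [-5.000e-04  5.736e-01  4.000e-04]
xyz mm [-122.6    0.6  105. ] ang [-5.000e-04  5.736e-01  4.000e-04]
```

View pics/p2.png

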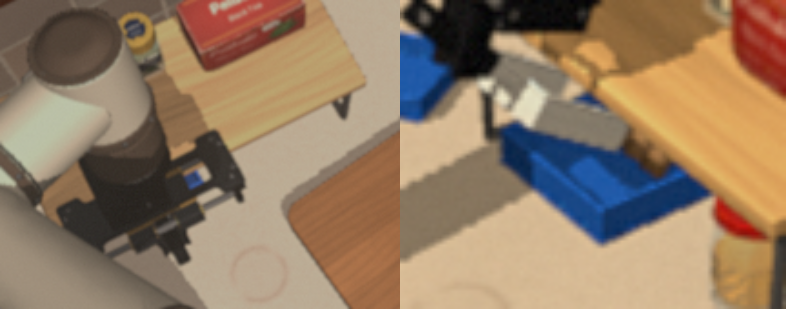

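A cork shows at the lip at panel (645,155), above the tray. I'll tip a little further and dwell to make sure all three are out.

Run:
```python
from h import *
lip([.684,.107,.063],-.03,37)
```

```text
xyz mm [-2.4  0.8 -9.9] ang [-0.0003 -0.0722  0.0005]
```

Call:
move_arm --series '[{"grip": 0,"xyz": [-1,0,-5],"angular": [0,-0.036,0]},{"grip": 0,"xyz": [-2.4,0.8,-10],"angular": [0,-0.072,0]},{"grip": 0,"xyz": [-2.4,0.8,-10],"angular": [0,-0.072,0]},{"grip": 0,"xyz": [-2.4,0.8,-10],"angular": [0,-0.072,0]},{"grip": 0,"xyz": [-2.4,0.8,-10],"angular": [0,-0.072,0]},{"grip": 0,"xyz": [-2.4,0.8,-10],"angular": [0,-0.072,0]}]'

```text
time_s: 10.5
tcp_pos: [0.5857, 0.11, 0.1883]
ee_rot: [[0.927, -0.03, -0.374], [-0.027, -1.0, 0.011], [-0.374, -0.0, -0.927]]
wrist_force: [0.5, -0.2, -1.0]
gripper_width: 0.184
gripper_force: 30.0
```

Run:
```python
from h import *
s=r.sense();print(s['tcp_pos'],s['wrist_force'])
a=cap('side')
cv2.imwrite('pics/p3.png',cv2.resize(a['img'][190:270,270:370],(750,600),interpolation=cv2.INTER_CUBIC)[:,:,::-1])
for a in(20,10,0): lip([.684,.107,.066],-.03,a)
lip([.584,.11,.075],-.03,0)
```

```text
[0.58566019 0.10996617 0.18828178] [ 0.488573   -0.2082806  -0.95358611]
xyz mm [-18.4   0.   41.2] ang [-0.0003  0.2965  0.0004]
xyz mm [-22.2   0.   68.7] ang [-4.000e-04  4.711e-01  4.000e-04]
xyz mm [-21.1   0.   96.5] ang [-4.000e-04  6.456e-01  3.000e-04]
xyz mm [-117.3    0.   125.6] ang [-4.000e-04  6.456e-01  3.000e-04]
```

View pics/p3.png

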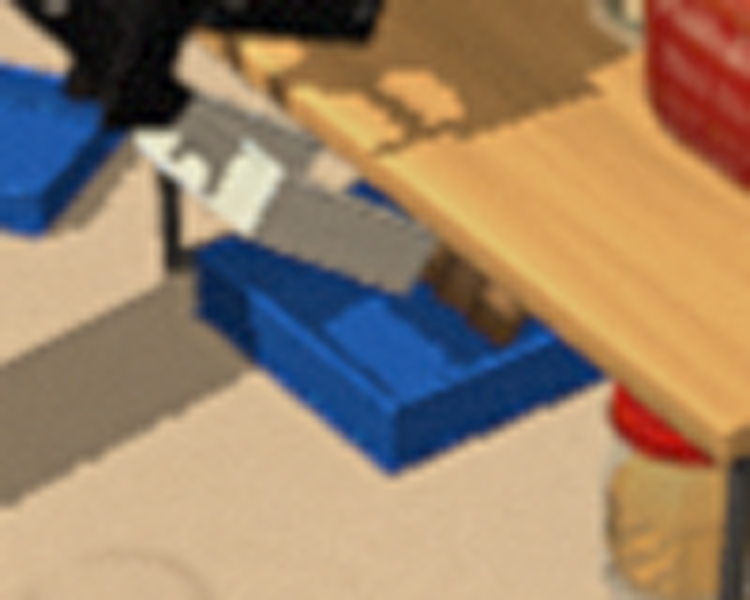

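Corks lie in the tray at about (480,300) in the crop and the scoop looks empty; the wrist load has dropped to 1.0 N. Backing out while levelling.

Call:
move_arm --series '[{"grip": 0,"xyz": [-7,0,3],"angular": [0,0,0]},{"grip": 0,"xyz": [-14,0,6],"angular": [0,0,0]},{"grip": 0,"xyz": [-23,0,21],"angular": [0,0.1,0]},{"grip": 0,"xyz": [-32,0,35],"angular": [0,0.2,0]},{"grip": 0,"xyz": [-41,0,50],"angular": [0,0.297,0]},{"grip": 0,"xyz": [-52,0,68],"angular": [0,0.384,0]},{"grip": 0,"xyz": [-63,0,85],"angular": [0,0.471,0]},{"grip": 0,"xyz": [-90,0,105],"angular": [0,0.56,0]},{"grip": 0,"xyz": [-117,0,125],"angular": [0,0.645,0]},{"grip": 0,"xyz": [-117,0,125],"angular": [0,0.645,0]}]'

```text
time_s: 11.55
tcp_pos: [0.4269, 0.1134, 0.1155]
ee_rot: [[0.966, -0.028, 0.257], [-0.027, -1.0, -0.008], [0.257, 0.001, -0.966]]
wrist_force: [0.1, -0.2, -0.6]
gripper_width: 0.181
gripper_force: 30.0
```

Run:
```python
from h import *
s=r.sense();print(s['tcp_pos'],s['wrist_force'])
c=cap('top');a=cap('side')
A=c['img'][140:310,150:370];Bb=a['img'][180:270,260:370]
cv2.imwrite('pics/p4.png',np.hstack([cv2.resize(A,(400,309)),cv2.resize(Bb,(378,309))])[:,:,::-1])
# back above the board: scoop at start xy, height +60
lip([.509+.0475*np.cos(.163),-.160+.0475*np.sin(.163),.09],.163,0)
```

```text
[0.4268623  0.11336721 0.11554414] [ 0.09658055 -0.18119465 -0.64782907]
xyz mm [ -9.9 289.7 -18. ] ang [ 0.0522  0.0047 -0.1835]
```

View pics/p4.png

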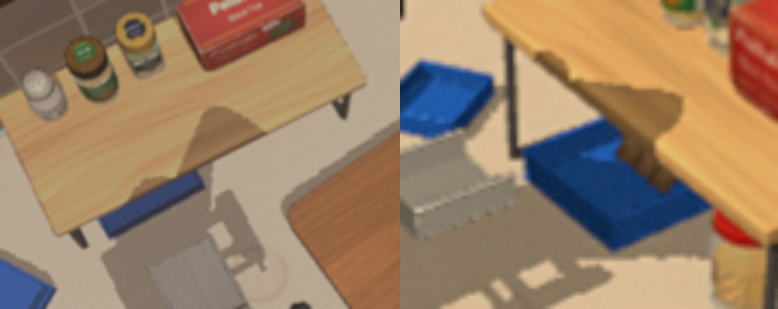

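The scoop is empty, with the corks clustered in the tray at panel (645,160) and the tray unmoved. Returning to the board.

Call:
move_arm --series '[{"grip": 0,"xyz": [-0.5,10,-2],"angular": [0.002,0,-0.006]},{"grip": 0,"xyz": [-1,35,-6],"angular": [0.006,0.001,-0.022]},{"grip": 0,"xyz": [-2,70,-10],"angular": [0.012,0.001,-0.044]},{"grip": 0,"xyz": [-4,108,-13],"angular": [0.019,0.002,-0.068]},{"grip": 0,"xyz": [-5,146,-15],"angular": [0.026,0.002,-0.092]},{"grip": 0,"xyz": [-6,184,-16],"angular": [0.033,0.003,-0.116]},{"grip": 0,"xyz": [-8,222,-17],"angular": [0.04,0.004,-0.14]},{"grip": 0,"xyz": [-9,255,-18],"angular": [0.046,0.004,-0.161]},{"grip": 0,"xyz": [-9.5,278,-18],"angular": [0.05,0.005,-0.176]},{"grip": 0,"xyz": [-10,290,-18],"angular": [0.052,0.005,-0.1835]}]'

```text
time_s: 12.65
tcp_pos: [0.4087, -0.1766, 0.1317]
ee_rot: [[0.952, 0.158, 0.262], [0.151, -0.987, 0.045], [0.265, -0.003, -0.964]]
wrist_force: [0.8, -0.3, -1.4]
gripper_width: 0.178
gripper_force: 30.0
```

Run:
```python
from h import *
print(r.sense()['wrist_force'])
x,y=.509+.0475*np.cos(.163),-.160+.0475*np.sin(.163)
lip([x,y,.09],.163,0);lip([x,y,.023],.163,0)
a=cap('side')
cv2.imwrite('pics/b1.png',cv2.resize(a['img'][220:360,240:380],(600,600),interpolation=cv2.INTER_CUBIC)[:,:,::-1])
s=r.sense();R=s['ee_rot'];G=s['tcp_pos']+.006*R[:,2]
Rs=R@(np.diag([1,-1,-1])@Ro.from_euler('y',15,degrees=True).as_matrix())
b=np.array([[x,y,.03] for x in(-.0475,.0475) for y in(-.042,.042)]+[[-.0475,-.042,0],[.0475,-.042,0]])
print('S',(proj(a,(b-[-.105,0,.035])@Rs.T+G)-[240,220])*600/140)
```

```text
[ 0.8078667  -0.28131839 -1.43565691]
xyz mm [-5.  -0.1 -0.4] ang [-0.002  -0.0068 -0.0051]
xyz mm [-22.8   0.1  64.2] ang [-0.002  -0.0068 -0.0051]
S [[349.17064942 319.08724124]
 [242.58060236 246.00491832]
 [467.69369021 236.7713402 ]
 [360.99553791 170.42434153]
 [349.00888651 359.32828594]
 [465.6363291  276.44520444]]
```

View pics/b1.png

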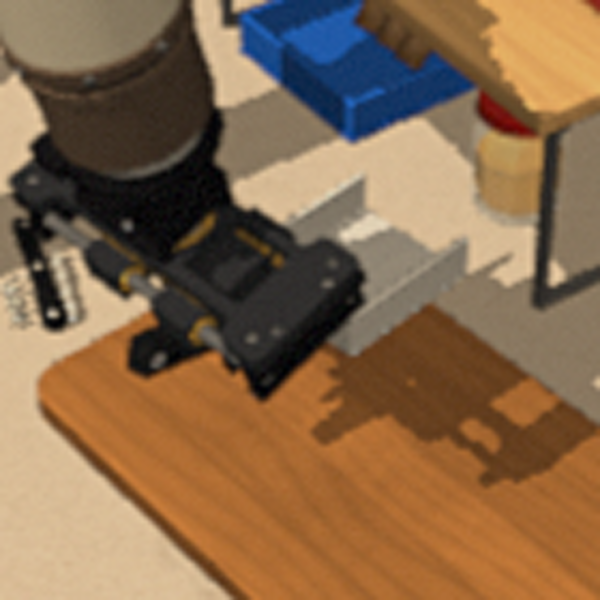

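The empty scoop is level above the board, and its predicted corners match the image to within a few crop pixels. Lowering.

Call:
move_arm --series '[{"grip": 0,"xyz": [-8,0,10],"angular": [-0.002,-0.007,-0.005]},{"grip": 0,"xyz": [-11,0,24],"angular": [-0.002,-0.007,-0.005]},{"grip": 0,"xyz": [-15,0,38],"angular": [-0.002,-0.007,-0.005]},{"grip": 0,"xyz": [-19,0,50],"angular": [-0.002,-0.007,-0.005]},{"grip": 0,"xyz": [-21,0,58],"angular": [-0.002,-0.007,-0.005]},{"grip": 0,"xyz": [-22.5,0,63],"angular": [-0.002,-0.007,-0.005]},{"grip": 0,"xyz": [-22.8,0,64.2],"angular": [-0.002,-0.007,-0.005]},{"grip": 0,"xyz": [-22.8,0,64.2],"angular": [-0.002,-0.007,-0.005]}]'

```text
time_s: 13.5
tcp_pos: [0.4031, -0.1754, 0.0632]
ee_rot: [[0.953, 0.165, 0.254], [0.159, -0.986, 0.042], [0.257, 0.001, -0.966]]
wrist_force: [0.1, 0.4, -1.3]
gripper_width: 0.179
gripper_force: 30.0
```

Run:
```python
from h import *
s=r.sense();print(s['wrist_force'],s['moment'])
lip([.509+.0475*np.cos(.163),-.160+.0475*np.sin(.163),.021],.163,0)
```

```text
[ 0.13297823  0.38235209 -1.26775373] [-0.1346698   0.75863296 -0.0323224 ]
xyz mm [0.  2.  1.5] ang [-0.0001  0.0018  0.0024]
```

Call:
move_arm --series '[{"grip": 0,"xyz": [-0.2,0,0.8],"angular": [0,0,0]},{"grip": 0,"xyz": [-0.4,0,1.6],"angular": [0,0,0]},{"grip": 0,"xyz": [-0.6,0,2.3],"angular": [0,0,0]},{"grip": 0,"xyz": [-0.6,0,2.3],"angular": [0,0,0]},{"grip": 0,"xyz": [-0.6,0,2.3],"angular": [0,0,0]}]'

```text
time_s: 14.0
tcp_pos: [0.4029, -0.1755, 0.0608]
ee_rot: [[0.953, 0.164, 0.254], [0.159, -0.986, 0.042], [0.257, 0.001, -0.966]]
wrist_force: [-0.8, -0.2, 1.2]
gripper_width: 0.182
gripper_force: 30.0
```

The board is now taking the scoop's weight. Releasing.

Call:
move_arm --series '[{"grip": 0.3,"xyz": [0,0,0],"angular": [0,0,0]},{"grip": 0.5,"xyz": [0,0,0],"angular": [0,0,0]},{"grip": 0.7,"xyz": [0,0,0],"angular": [0,0,0]},{"grip": 1,"xyz": [0,0,0],"angular": [0,0,0]},{"grip": 1,"xyz": [0,0,0],"angular": [0,0,0]},{"grip": 1,"xyz": [0,0,0],"angular": [0,0,0]},{"grip": 1,"xyz": [0,0,0],"angular": [0,0,0]},{"grip": 1,"xyz": [0,0,0],"angular": [0,0,0]}]'

```text
time_s: 14.8
tcp_pos: [0.4028, -0.1755, 0.0606]
ee_rot: [[0.953, 0.164, 0.253], [0.159, -0.986, 0.042], [0.257, 0.0, -0.967]]
wrist_force: [-0.5, 0.2, -0.4]
gripper_width: 0.826
gripper_force: 0.0
```

Call:
move_arm --series '[{"grip": 1,"xyz": [3,0,-10],"angular": [0,0,0]},{"grip": 1,"xyz": [8,0,-29],"angular": [0,0,0]},{"grip": 1,"xyz": [15,0,-58],"angular": [0,0,0]},{"grip": 1,"xyz": [23,0,-87],"angular": [0,0,0]},{"grip": 1,"xyz": [31,0,-116],"angular": [0,0,0]},{"grip": 1,"xyz": [36,0,-135],"angular": [0,0,0]},{"grip": 1,"xyz": [36,0,-135],"angular": [0,0,0]},{"grip": 1,"xyz": [36,0,-135],"angular": [0,0,0]}]'

```text
time_s: 15.6
tcp_pos: [0.4025, -0.1753, 0.2007]
ee_rot: [[0.953, 0.164, 0.254], [0.159, -0.986, 0.042], [0.257, 0.0, -0.966]]
wrist_force: [-0.8, -0.3, -1.3]
gripper_width: 1.001
gripper_force: 0.0
```

Run:
```python
from h import *
a=cap('side')
cv2.imwrite('pics/f.png',cv2.resize(a['img'][180:370,240:410],(536,600),interpolation=cv2.INTER_CUBIC)[:,:,::-1])
b=np.array([[x,y,.051] for x in(-.0475,.0475) for y in(-.042,.042)]+[[-.0475,-.042,.021],[.0475,-.042,.021]])
print((proj(a,b@Ro.from_euler('z',.163).as_matrix().T+[.509,-.16,0])-[240,180])*600/190)
```

```text
[[251.50196779 432.39591618]
 [175.56091481 377.87705904]
 [335.63178859 370.86287919]
 [259.67745617 321.23718387]
 [251.38338584 460.06184466]
 [334.23102403 398.19350279]]
```

View pics/f.png

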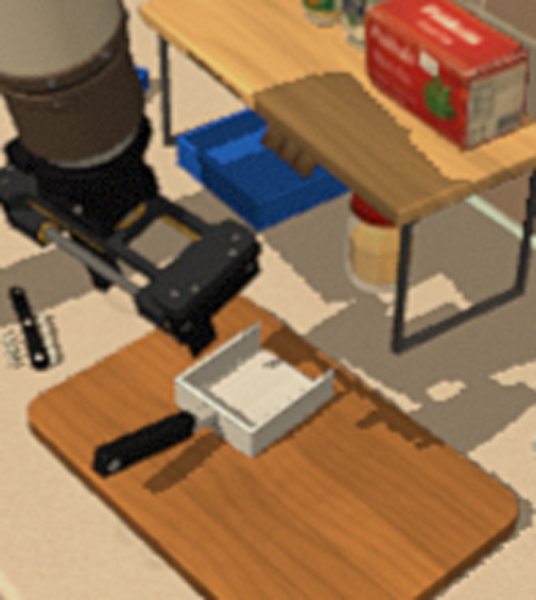

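The empty scoop stands flat on the board at about (255,390), where it started. The corks are in the tray at about (288,152), and the jar and corkscrew have not moved. Handing in.

```bash
python3 -c "
from station import r
print(r.finish_job())"
```

```text
the job is handed in; nothing more can be done
None
```

The job is handed in, with no verdict returned: the corks were tipped into the blue tray (seen clustered there, though I couldn't count all three under the shelf), the empty scoop is back flat on the chopping board and released, and no knock on the shelf showed in the force readings.

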